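# Unhook the wash basket and seat it on the pot's drive

## Task

Take the larger of the two wire wash baskets off its hook on the drip stand, lower it into the round well of the wash pot, and turn it there until the bar under it drops into the slotted drive and it sits fully home; then let go of it. Do not drop it in or force it down, and leave the small basket hanging on its hook.

Things in the scene. Friction and masses are not known exactly. Their poses are not given: they have to be found in the camera images.
- basket_large: Larger wire wash basket, 64 mm across, loose, 0.2 to 0.3 kg, hanging upright by its eye. Origin: centre of the underside of its drive bar, z up along the handle. The bar (6 mm wide, 42 mm long along the basket's x) stands 8 mm proud of the flat pan. Wall of radius 32 up to the rim at z = 40; above it stem, grip and eye on the axis, 135 mm high in all.
- large_grip (a point): Best height to pinch the large basket's grey plastic grip, on the axis 94 mm above its origin. The grip reaches from z = 61 to 107, is 18 mm wide along the basket's x and 12 mm along its y: pinch it along y. The eye above it ends at z = 135: keep the gripper's body clear of it.
- large_eye (a point): Middle of the large basket's wire eye, 119 mm above its origin: a triangle of 4 mm wire with its point up, in the basket's y-z plane, open along x, 28 mm wide outside, 23 mm high inside (z = 107 to 130). The basket hangs by the point.
- basket_small: Small wire basket, 46 mm across, same height and handle; hangs on the other hook and stays there. Origin: centre of its underside.
- drip_stand: Fixed drip stand: steel tray 150 x 250 mm and two hooks of 6 mm rod, 144 mm apart along its y. Origin: on the bench under the middle between the hooks. Each hook comes forward (stand's -x) from an upright 84 mm behind (212 mm high), sinks to a low point and turns up: its tip is 16 mm farther out and 8 mm higher. An eye must rise 9 to 14 mm, then leave towards -x.
- hook_left (a point): Centre of the rod at the low point of the hook on the stand's +y side, 200 mm above the bench; a basket hung there has its origin about 125 mm below this point.
- hook_right (a point): The same for the hook on the stand's -y side.
- wash_pot: Fixed wash pot: grey motor housing 172 x 132 x 45 mm, control panel on its -x side, a steel pot 80 mm across on top. Origin: on the bench under the axis of the well. The well is 68 mm across (basket 64), its rim 88.5 mm up.
- pot_seat (a point): On the well's axis 46 mm above the bench: where the basket's origin is when home (bar in the slot, pan resting on the drive). The drive below: four square pads, 43 mm across, tops 54 mm up, with a cross-shaped slot 10.6 mm wide between. Its angle is not measured (wherever the motor stopped), stiff to turn, alike every quarter turn. Not engaged, the bar rides on the pads 8 mm too high.
- pot_rim (a point): Centre of the well's mouth, 88.5 mm above the bench. The basket's rim is 2.5 mm below it when home, about 5.5 mm above it when the bar rides on the pads.

How it is judged (in metres and radians):
On the way:
1. the large basket is off its hook and carried clear of both hooks (distance between basket_large and hook_left above 0.15 m and distance between basket_large and hook_right above 0.15 m and height (world z) of basket_large above 0.06 m), for 0.2 s.
At the end, for the whole second after the job is handed in: The large basket stands released and at rest in the wash pot's well, upright (within 0.06 rad), its pan down on the drive (within 2 mm in height, 4 mm sideways), which it can only be with its bar in the slot; the small basket still hangs on its hook (within 50 mm of where it was) (horizontal distance between basket_large and pot_seat below 0.004 m and z of basket_large in the frame of pot_seat between -0.003 and 0.002 m and angle between basket_large's own z axis and vertical below 0.06 rad and linear speed of basket_large below 0.02 m/s and height (world z) of basket_small above 0.05 m and distance of basket_small from where it was at the start of the episode below 0.05 m); the robot touches nothing.
It fails at once if the large basket is dropped or thrown into the pot (falls faster than 0.6 m/s over the well) (linear speed of basket_large above 0.6 m/s and horizontal distance between basket_large and pot_seat below 0.03 m).
It fails at once if the basket is forced: pressed on the pot with more than 50 N (contact force between basket_large and wash_pot above 50 N).
It fails at once if the small basket is knocked off its hook (height (world z) of basket_small below 0.04 m).
It also fails if it takes over 72 s, if anything falls off the work surface, if the arm or the gripper's body presses on something with over 40 N, if the wrist force passes 120 N, or if a joint passes its speed limit or range.

## Robot

A 6-joint arm with a two-finger parallel gripper is mounted at the origin on a cart in front of the work surface, level with it; the furniture and walls round the work are solid. World frame = base frame: x ahead of the robot, y to its left, z up, the work surface at z = 0. Lengths are in m, angles in degrees, forces in N, time in s.
With the tool pointing down it reaches from about 0.375 to 0.9 m from the base axis. Payload 3.1 kg.
Tool frame: the origin (TCP) lies on the centre line of the jaws, within the pads' length; the fingertips stand 19 mm ahead of it and the grasp point (between the pads) is the TCP (tips_ahead is the distance from the TCP to the fingertips, in m); z points along the fingers, y is the line along which they close (so a half turn about z gives the same grasp; the last joint's range is limited). The gripper opens to 87 mm and grips with 3 to 60 N. Pads are 19 mm wide; open, the fingers measure 117 mm over their backs; the gripper's body (75 mm by 190 mm) begins 51 mm behind the grasp point.
Start: joints at [54.746, 30.224, 82.088, -0, 67.689, -10.227], TCP at [0.264, 0.566, 0.242] pointing down, gripper open.
Joint ranges: [-176.69, 176.69], [-43.24, 126.21], [12.49, 139.97], [-82, 262], [0, 151.66], [-163.58, 163.58]. Speed limits (degrees/s): [159.86, 159.86, 180, 180, 180, 180].

## Interface

Orientations are given as a 3x3 rotation matrix whose columns are the frame's x, y, z axes.
In Python, from rig import read_state, capture, hand_in, trace, landmark_of, tips_ahead gives the robot as it stands.
- The arm moves only by the shell command python3 -m jog 'ROWS'. ROWS is JSON, a list of rows, each an object of numbers: "tx", "ty", "tz": the shift along the tool's x, y, z in cm; "roll": the turn about the tool's z in rad; "jaw": the opening, from 0 (shut) to 1 (fully open). A call has 1 to 8 rows; each row shifts and turns the commanded pose from where the row before left it, along the tool's axes as they then stand; what a row does not reach is not made up. A row lasts 1/10 s, in which the tool goes at most 50 mm and 8.59 degrees, less where a joint would pass 70% of its speed; a pose out of reach is approached as far as the arm can. A call with a gripper value outside its range is refused whole. The fingers move at their own pace and stop on an object; the grip force is fixed at half the most. Time passes only in rows, so rows that do not move let the fingers close. It gives the time, the measured TCP pose, the force, the opening and the grip force at its end, in the units of the state.
- read_state(): the state, without advancing time (a new reading comes with each control period).
- capture(name): name is "scene" or "top" or "wrist"; returns a dict with "img" (400x640x3 uint8, red, green, blue), "vertical_fov" (degrees; the focal length in pixels is half the picture's height over the tangent of half this angle, whatever the lens; pixels are square), "cx", "cy" (the principal point, pixels), "cam_to_world" (4x4, takes a point from camera to world coordinates); the wrist camera has in their place "tool_from_camera" (4x4, takes a point from camera to tool coordinates, whose origin is the TCP and whose axes are the flange's). Camera axes: x right, y up, looking along -z (the intrinsics and any distortion apply to the point x, -y, -z); pixel columns grow to the right and rows downward; lengths in m; the calibration is good to about 2 mm. The wrist camera is an equidistant fisheye: a pixel r from the principal point sees the ray r / f radians off the axis. A picture is of the moment at which its call begins: read the wrist's pose just before it. There is no depth.
- hand_in(): hands the job in; it is judged then, once.
Trained networks look in the newest picture that a camera, given by its name, has taken for a name from the list of things; names that differ only in an ending like _2 or _b are one class to them, and where a whole thing is asked for, a point or a joint stands for the part that bears it (a point fixed in the world has none). Each returns a list of dicts, best first, with "p" (0 to 1); they miss things now and then, are a little off and sometimes report something else, mostly with a low value. They report only what shows in the picture. A call takes as long as a camera call.
- trace(camera, thing): "pixels" (400x640 bool, what is visible of it) and "bbox" ([left, top, width, height] in pixels, round what is visible of it).
- landmark_of(camera, thing): "point" ([row, column] in pixels: a listed point, or the origin of a listed thing).
The state is a dict: "time_s": time; "joint_positions": joint angles; "qvel": joint speeds; "tau": joint torques, N m; "position": TCP position; "tcp_rot": TCP orientation; "force": force on the tool from outside, world axes, zero at the start; "moment": the same for the moment, N m; "opening": opening from 0.0 (shut) to 1.0 (fully open); "grasp_force": force on a finger pad.
Only numpy, scipy, OpenCV 4.12 (cv2) and the standard library are available. Lean on these libraries where they do the work, as an engineer would, in place of code of your own. Each camera call takes 0.05 s, during which the arm holds its last target. There are 200 camera calls.

## Working session

There is one attempt and no reset: what is moved stays moved. The work goes in short steps, Python scripts to look and compute and a shell command to move; the robot and the scene stay as the last step left them, time stands still between calls to the robot, and variables do not carry over. Pictures are saved under pics/ and viewed, at most 10 in all, crops included, and the job is handed in when it is done.

```bash
ls; mkdir -p pics
cat > h.py <<'E'
import numpy as np,cv2
from rig import *
def ray(c,p,st=None):
    r,cc=p; h=c['img'].shape[0]; f=h/2/np.tan(np.radians(c['vertical_fov'])/2)
    u=(cc-c['cx'])/f; v=(r-c['cy'])/f
    if 'cam_to_world' in c: d=np.array([u,-v,-1]); T=np.array(c['cam_to_world'])
    else:
        th=np.hypot(u,v); s=np.sin(th)/max(th,1e-9); d=np.array([u*s,-v*s,-np.cos(th)])
        W=np.eye(4); W[:3,:3]=st['tcp_rot']; W[:3,3]=st['position']; T=W@np.array(c['tool_from_camera'])
    d=T[:3,:3]@d; return T[:3,3],d/np.linalg.norm(d)
def atz(o,d,z): return o+d*(z-o[2])/d[2]
def tri(rs):
    A=sum(np.eye(3)-np.outer(d,d) for o,d in rs); b=sum((np.eye(3)-np.outer(d,d))@o for o,d in rs)
    x=np.linalg.solve(A,b); return x,[np.linalg.norm((np.eye(3)-np.outer(d,d))@(x-o)) for o,d in rs]
def save(n,im): cv2.imwrite('pics/'+n+'.png',im[:,:,::-1])
E
python3 - <<'E'
from h import *
np.set_printoptions(precision=4,suppress=True)
st=read_state(); print(st['position'],st['tcp_rot'],st['opening'],tips_ahead)
C={n:capture(n) for n in('scene','top','wrist')}
save('a',cv2.resize(np.vstack([C['scene']['img'],C['top']['img']]),(480,600)))
save('s',C['scene']['img'])
for t in['large_grip','large_eye','basket_large','basket_small','hook_left','hook_right','drip_stand','pot_rim','pot_seat','wash_pot']:
    rs=[]
    for n in C:
        l=landmark_of(n,t)
        print(t,n,[(np.round(q['point'],1),round(q['p'],2)) for q in l[:2]])
        if l and l[0]['p']>.3: rs.append(ray(C[n],l[0]['point'],st))
    if len(rs)>1: print('   ',*tri(rs))
print({n:(C[n].get('cam_to_world'),C[n]['cx'],C[n]['cy'],C[n]['vertical_fov'],C[n].get('tool_from_camera')) for n in C})
E
```

```text
pics
[0.264  0.5658 0.2406] [[-0.9061  0.423  -0.0012]
 [ 0.423   0.9061 -0.0018]
 [ 0.0004 -0.0021 -1.    ]] 1.0020734784885166 0.019
large_grip scene [(array([161. , 305.3]), 0.56)]
large_grip top [(array([197. , 262.5]), 0.65), (array([196.7, 261.1]), 0.34)]
large_grip wrist []
    [0.5317 0.1139 0.1656] [np.float64(0.0003161043949970836), np.float64(0.00031610439499691776)]
large_eye scene [(array([150.4, 301.3]), 0.93)]
large_eye top [(array([195.8, 261.2]), 0.94)]
large_eye wrist []
    [0.5249 0.1136 0.2006] [np.float64(0.004108945785537596), np.float64(0.004108945785537572)]
basket_large scene [(array([190. , 304.1]), 0.94)]
basket_large top [(array([205. , 270.1]), 0.68)]
basket_large wrist []
    [0.5239 0.1049 0.0794] [np.float64(0.001838763918130061), np.float64(0.0018387639181300713)]
basket_small scene [(array([291.7, 342.6]), 0.37)]
basket_small top [(array([205.2, 213.6]), 0.87)]
basket_small wrist []
    [ 0.7203  0.3971 -0.7022] [np.float64(0.08922861708187849), np.float64(0.08922861708187822)]
hook_left scene [(array([130. , 284.4]), 0.64)]
hook_left top [(array([1
[... 1351 characters left out ...]
7,  0.5301, -0.7287, -0.8474],
       [ 0.0045,  0.8099,  0.5866,  0.7898],
       [ 0.    ,  0.    ,  0.    ,  1.    ]]), 323.55612128644424, 201.07806409109796, 47.71364758959823, None), 'top': (array([[ 0.0151,  0.9869, -0.1606,  0.3386],
       [-0.9999,  0.016 ,  0.0045, -0.0355],
       [ 0.007 ,  0.1605,  0.987 ,  1.2939],
       [ 0.    ,  0.    ,  0.    ,  1.    ]]), 325.3378062033381, 201.96621371749322, 46.45005488324643, None), 'wrist': (None, 317.6541868526391, 200.59607475484694, 65.70646984690485, array([[-0.0001,  0.9578,  0.2874,  0.0794],
       [ 1.    ,  0.0001, -0.0001,  0.0002],
       [-0.0002,  0.2874, -0.9578, -0.1437],
       [ 0.    ,  0.    ,  0.    ,  1.    ]]))}
```

View pics/s.png

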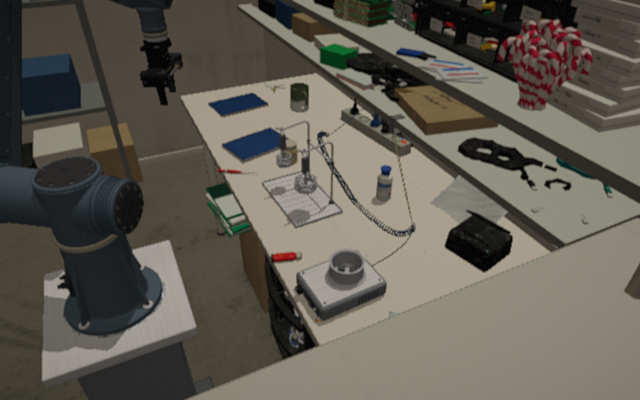

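View pics/a.png

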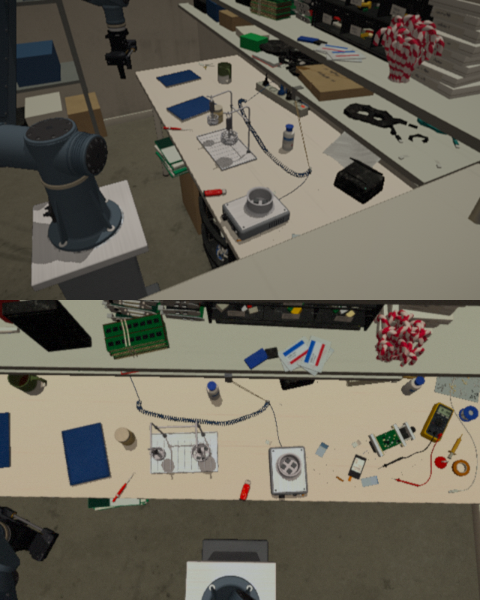

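The scene view shows the large basket at about (305,170), hanging on the right hook. The small basket is at (287,155) and the pot at (345,265). Next I'll bring the wrist camera over the stand.

```bash
python3 -m jog '[{"roll":-0.145,"tz":-2},{"roll":-0.145,"tz":-2},{"roll":-0.145,"tz":-2},{"tx":-1.3,"ty":-3.5},{"tx":-1.3,"ty":-3.5},{"tx":-1.3,"ty":-3.5},{"tx":-1.3,"ty":-3.5},{"tx":-1.3,"ty":-3.5}]'
python3 -m jog '[{"tx":-1.3,"ty":-3.5},{"tx":-1.3,"ty":-3.5},{"tx":-1.3,"ty":-3.5},{"tx":-1.3,"ty":-3.5},{"tx":-1.3,"ty":-3.5},{"tx":-1.3,"ty":-3.5},{"tx":-1.3,"ty":-3.1},{}]'
cat > look.py <<'E'
from h import *
import sys
np.set_printoptions(precision=4,suppress=True)
st=read_state(); print(st['position'],st['tcp_rot'][0],st['force'])
c=capture('wrist'); save(sys.argv[1],c['img'])
for a in sys.argv[2:]:
    t,z=a.split('='); 
    for q in landmark_of('wrist',t)[:2]: print(t,np.round(q['point'],1),round(q['p'],2),atz(*ray(c,q['point'],st),float(z)))
E
python3 look.py w1 large_grip=.169 large_eye=.194 basket_large=.075 hook_left=.2 hook_right=.2 basket_small=.075 drip_stand=0
```

```text
[0.2643 0.5663 0.2416] [-0.9061  0.423  -0.    ] [-0.095  -0.9322  0.4149]$[0]: bad value
$[0]: bad value
```

View pics/w1.png

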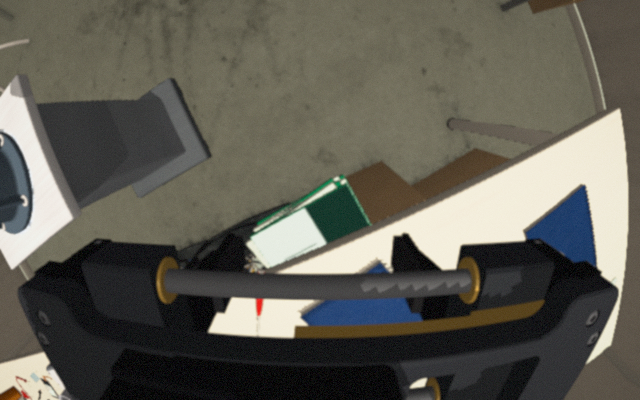

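The wrist view is mostly of the tool's +x side, so I'll use tool x = world +x. That also keeps joint 6 mid-range at the pot. I'll retry with complete rows.

```bash
python3 -m jog '[{"tx":0,"ty":0,"tz":-2,"roll":0.1424,"jaw":1},{"tx":0,"ty":0,"tz":-2,"roll":0.1424,"jaw":1},{"tx":0,"ty":0,"tz":-2,"roll":0.1424,"jaw":1},{"tx":0,"ty":0,"tz":0,"roll":0.1424,"jaw":1},{"tx":0,"ty":0,"tz":0,"roll":0.1424,"jaw":1},{"tx":0,"ty":0,"tz":0,"roll":0.1424,"jaw":1},{"tx":0,"ty":0,"tz":0,"roll":0.1424,"jaw":1},{"tx":0,"ty":0,"tz":0,"roll":0.1424,"jaw":1}]' && python3 -m jog '[{"tx":0,"ty":0,"tz":0,"roll":0.1424,"jaw":1},{"tx":0,"ty":0,"tz":0,"roll":0.1424,"jaw":1},{"tx":0,"ty":0,"tz":0,"roll":0.1424,"jaw":1},{"tx":0,"ty":0,"tz":0,"roll":0.1424,"jaw":1},{"tx":0,"ty":0,"tz":0,"roll":0.1424,"jaw":1},{"tx":0,"ty":0,"tz":0,"roll":0.1424,"jaw":1},{"tx":0,"ty":0,"tz":0,"roll":0.1424,"jaw":1},{"tx":0,"ty":0,"tz":0,"roll":0.1424,"jaw":1}]' && python3 -m jog '[{"tx":0,"ty":0,"tz":0,"roll":0.1424,"jaw":1},{"tx":0,"ty":0,"tz":0,"roll":0.1424,"jaw":1},{"tx":0,"ty":0,"tz":0,"roll":0.1424,"jaw":1},{"tx":0,"ty":0,"tz":0,"roll":0,"jaw":1}]'
```

```text
time_s: 2.85
position: [0.2643, 0.5663, 0.3016]
tcp_rot: [[0.011, 1.0, -0.0], [1.0, -0.011, -0.0], [-0.0, -0.0, -1.0]]
force: [-0.9, 0.0, -0.6]
opening: 0.998
grasp_force: 0.0
time_s: 3.65
position: [0.2644, 0.5663, 0.3015]
tcp_rot: [[0.913, 0.408, -0.0], [0.408, -0.913, -0.0], [-0.0, 0.0, -1.0]]
force: [-0.1, 0.6, 0.4]
opening: 0.999
grasp_force: 0.0
time_s: 4.05
position: [0.2643, 0.5662, 0.3015]
tcp_rot: [[1.0, -0.001, -0.0], [-0.001, -1.0, -0.0], [-0.0, 0.0, -1.0]]
force: [0.3, -0.1, 0.7]
opening: 0.998
grasp_force: 0.0
```

```bash
python3 -m jog '[{"tx":1.1,"ty":3.6,"tz":0,"roll":0,"jaw":1},{"tx":1.1,"ty":3.6,"tz":0,"roll":0,"jaw":1},{"tx":1.1,"ty":3.6,"tz":0,"roll":0,"jaw":1},{"tx":1.1,"ty":3.6,"tz":0,"roll":0,"jaw":1},{"tx":1.1,"ty":3.6,"tz":0,"roll":0,"jaw":1},{"tx":1.1,"ty":3.6,"tz":0,"roll":0,"jaw":1},{"tx":1.1,"ty":3.6,"tz":0,"roll":0,"jaw":1},{"tx":1.1,"ty":3.6,"tz":0,"roll":0,"jaw":1}]' && python3 -m jog '[{"tx":1.1,"ty":3.6,"tz":0,"roll":0,"jaw":1},{"tx":1.1,"ty":3.6,"tz":0,"roll":0,"jaw":1},{"tx":1.1,"ty":3.6,"tz":0,"roll":0,"jaw":1},{"tx":1.1,"ty":3.6,"tz":0,"roll":0,"jaw":1},{"tx":0,"ty":0,"tz":0,"roll":0,"jaw":1},{"tx":0,"ty":0,"tz":0,"roll":0,"jaw":1}]'
python3 look.py w2 large_grip=.169 large_eye=.194 basket_large=.075 hook_left=.2 hook_right=.2 basket_small=.075 drip_stand=0
```

```text
time_s: 4.85
position: [0.3524, 0.2769, 0.3018]
tcp_rot: [[1.0, 0.003, 0.001], [0.003, -1.0, 0.0], [0.001, -0.0, -1.0]]
force: [1.6, -0.6, 1.3]
opening: 1.001
grasp_force: 0.0
time_s: 5.45
position: [0.3962, 0.1337, 0.3017]
tcp_rot: [[1.0, -0.001, 0.0], [-0.001, -1.0, 0.001], [0.0, -0.001, -1.0]]
force: [-0.9, 1.1, -0.3]
opening: 0.999
grasp_force: 0.0
[0.3962 0.1337 0.3017] [ 1.     -0.0013  0.    ] [-0.9322  1.0625 -0.2653]
large_grip [ 51.6 344.5] 0.85 [0.5284 0.1104 0.169 ]
large_eye [ 44.  347.1] 0.88 [0.5301 0.1104 0.194 ]
basket_large [ 66. 335.] 0.6 [0.5284 0.1137 0.075 ]
basket_large [ 51.9 344.3] 0.53 [0.546  0.1027 0.075 ]
hook_left [ 59.2 170.7] 0.81 [0.5252 0.257  0.2   ]
hook_right [ 47.8 347.2] 0.71 [0.5256 0.1109 0.2   ]
hook_right [ 79.1 214.3] 0.44 [0.5037 0.2172 0.2   ]
basket_small [ 59.6 172.4] 0.73 [0.5497 0.3173 0.075 ]
basket_small [ 75.8 217. ] 0.66 [0.5219 0.2561 0.075 ]
drip_stand [ 77.7 281.9] 0.62 [0.5228 0.1847 0.    ]
```

View pics/w2.png

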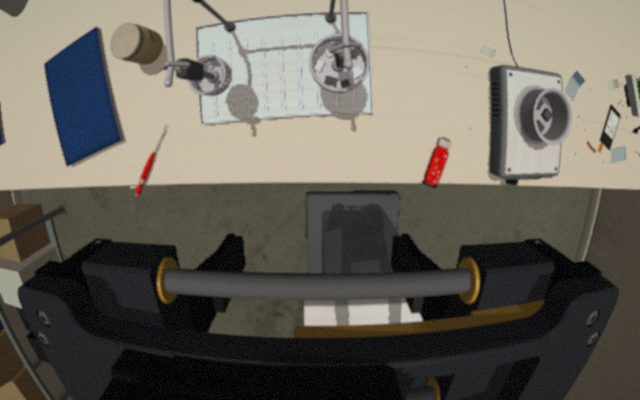

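Wrist view: large basket at (340,62) under the right hook, small basket at (208,72), pot at (545,115). I'll go closer to get the basket's yaw and the stand's yaw.

```bash
python3 -m jog '[{"tx":2.2,"ty":1.1,"tz":0,"roll":0,"jaw":1},{"tx":2.2,"ty":1.1,"tz":0,"roll":0,"jaw":1},{"tx":0,"ty":0,"tz":0,"roll":0,"jaw":1},{"tx":0,"ty":0,"tz":0,"roll":0,"jaw":1},{"tx":0,"ty":0,"tz":0,"roll":0,"jaw":1}]' | head -3
python3 look.py w3 large_grip=.169 large_eye=.194 basket_large=.075 hook_left=.2 hook_right=.2 basket_small=.075 drip_stand=0
python3 - <<'E'
from h import *
im=cv2.imread('pics/w3.png'); cv2.imwrite('pics/w3c.png',cv2.resize(im[:230,170:470],None,fx=2.6,fy=2.6,interpolation=cv2.INTER_CUBIC))
E
```

```text
time_s: 6.35
position: [0.4388, 0.1127, 0.3013]
tcp_rot: [[1.0, -0.0, -0.002], [-0.0, -1.0, 0.0], [-0.002, -0.0, -1.0]]
[0.4388 0.1127 0.3013] [ 1.     -0.0001 -0.0017] [ 0.0408 -0.3829  0.1164]
large_grip [ 97.7 320.6] 0.85 [0.5287 0.1105 0.169 ]
large_eye [ 96.7 321.4] 0.97 [0.5285 0.1101 0.194 ]
large_eye [ 97.9 320.3] 0.42 [0.5276 0.1109 0.194 ]
basket_large [102.3 317.3] 0.76 [0.5267 0.1135 0.075 ]
hook_left [111.1 151.2] 0.69 [0.5245 0.2563 0.2   ]
hook_right [100.1 320.8] 0.86 [0.5256 0.1106 0.2   ]
hook_right [106.4 268.3] 0.28 [0.5212 0.1518 0.2   ]
basket_small [111.  201.6] 0.66 [0.5216 0.2563 0.075 ]
basket_small [101.7 323.1] 0.37 [0.5275 0.1067 0.075 ]
drip_stand [107.4 267.8] 0.61 [0.5223 0.1843 0.    ]
```

View pics/w3c.png

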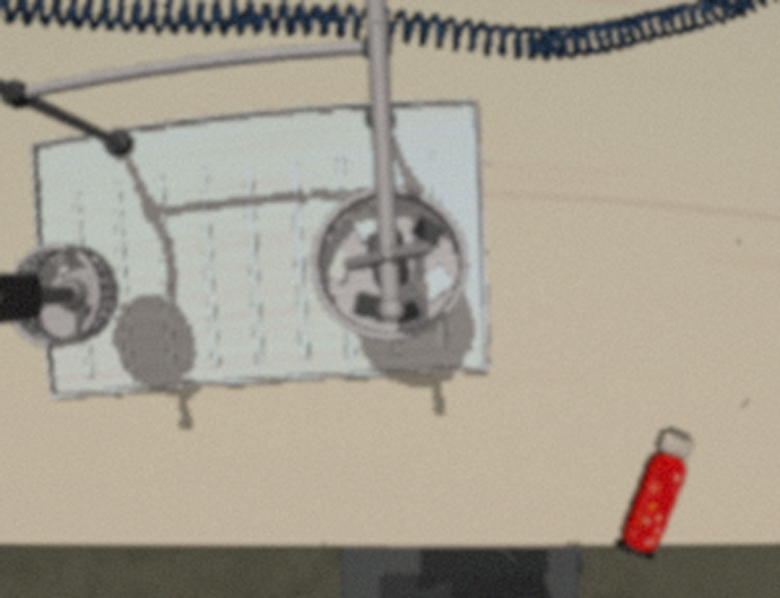

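The crop shows the rod and tray yawed about +3.3°, and the eye line running (345,265)–(435,248), which puts the basket yaw at about +10°. I'll position above the grip, then descend.

```bash
python3 -m jog '[{"tx":3,"ty":0.1,"tz":0,"roll":0,"jaw":1},{"tx":3,"ty":0.1,"tz":0,"roll":0,"jaw":1},{"tx":2.9,"ty":0,"tz":0,"roll":0,"jaw":1},{"tx":0,"ty":0,"tz":0,"roll":-0.09,"jaw":1},{"tx":0,"ty":0,"tz":0,"roll":-0.09,"jaw":1},{"tx":0,"ty":0,"tz":0,"roll":0,"jaw":1},{"tx":0,"ty":0,"tz":0,"roll":0,"jaw":1}]' && python3 -m jog '[{"tx":0,"ty":0,"tz":3,"roll":0,"jaw":1},{"tx":0,"ty":0,"tz":3,"roll":0,"jaw":1},{"tx":0,"ty":0,"tz":2.5,"roll":0,"jaw":1},{"tx":0,"ty":0,"tz":0,"roll":0,"jaw":1},{"tx":0,"ty":0,"tz":0,"roll":0,"jaw":1}]'
python3 - <<'E'
from h import *
c=capture('scene'); capture('top')
cv2.imwrite('pics/g1.png',cv2.resize(c['img'][90:230,230:390,::-1],None,fx=4,fy=4,interpolation=cv2.INTER_CUBIC))
E
```

```text
time_s: 7.45
position: [0.5288, 0.1101, 0.3015]
tcp_rot: [[0.984, 0.176, -0.0], [0.176, -0.984, 0.0], [-0.0, -0.0, -1.0]]
force: [-0.7, -0.2, 0.6]
opening: 1.003
grasp_force: 0.0
time_s: 7.95
position: [0.5291, 0.1101, 0.2168]
tcp_rot: [[0.984, 0.177, -0.0], [0.177, -0.984, 0.0], [-0.0, -0.0, -1.0]]
force: [0.7, 0.2, 0.2]
opening: 1.004
grasp_force: 0.0
```

View pics/g1.png

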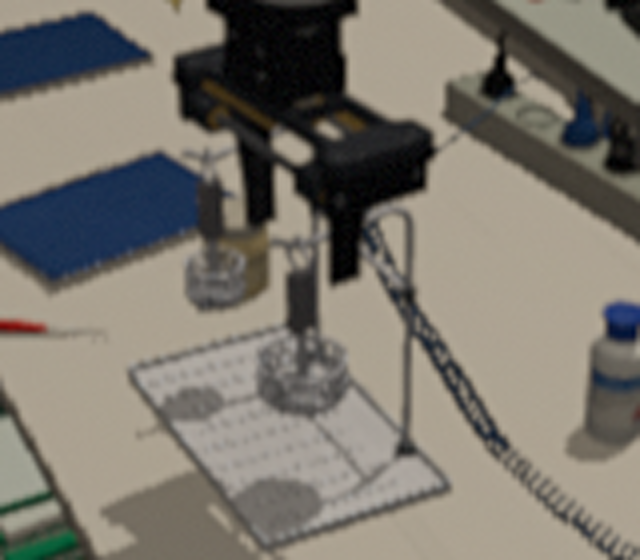

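The fingers at (255,190) and (345,240) in the crop straddle the rod and the grip at (302,295). I'll descend the rest and close.

```bash
python3 -m jog '[{"tx":0,"ty":0,"tz":1.5,"roll":0,"jaw":1},{"tx":0,"ty":0,"tz":1.5,"roll":0,"jaw":1},{"tx":0,"ty":0,"tz":1.5,"roll":0,"jaw":1},{"tx":0,"ty":0,"tz":0.2,"roll":0,"jaw":1},{"tx":0,"ty":0,"tz":0,"roll":0,"jaw":1},{"tx":0,"ty":0,"tz":0,"roll":0,"jaw":0.3},{"tx":0,"ty":0,"tz":0,"roll":0,"jaw":0.3},{"tx":0,"ty":0,"tz":0,"roll":0,"jaw":0.3}]' && python3 -m jog '[{"tx":0,"ty":0,"tz":0,"roll":0,"jaw":0.05},{"tx":0,"ty":0,"tz":0,"roll":0,"jaw":0.05},{"tx":0,"ty":0,"tz":0,"roll":0,"jaw":0},{"tx":0,"ty":0,"tz":0,"roll":0,"jaw":0},{"tx":0,"ty":0,"tz":0,"roll":0,"jaw":0},{"tx":0,"ty":0,"tz":0,"roll":0,"jaw":0},{"tx":0,"ty":0,"tz":0,"roll":0,"jaw":0}]'
```

```text
time_s: 8.85
position: [0.5294, 0.1101, 0.1703]
tcp_rot: [[0.984, 0.178, 0.002], [0.178, -0.984, -0.0], [0.002, 0.0, -1.0]]
force: [1.4, -0.4, -1.3]
opening: 0.808
grasp_force: 0.0
time_s: 9.55
position: [0.5284, 0.1112, 0.1693]
tcp_rot: [[0.984, 0.178, -0.001], [0.178, -0.984, 0.002], [-0.001, -0.002, -1.0]]
force: [-1.3, 5.0, -0.7]
opening: 0.264
grasp_force: 30.0
```

```bash
python3 -m jog '[{"tx":0,"ty":0,"tz":0,"roll":0,"jaw":0},{"tx":0,"ty":0,"tz":0,"roll":0,"jaw":0},{"tx":0,"ty":0,"tz":0,"roll":0,"jaw":0}]'
python3 - <<'E'
from h import *
c=capture('scene'); w=capture('wrist')
a=cv2.resize(c['img'][100:200,260:350],(540,600),interpolation=cv2.INTER_CUBIC)
save('g2',a)
E
```

```text
time_s: 9.85
position: [0.5285, 0.1112, 0.1693]
tcp_rot: [[0.984, 0.178, -0.001], [0.178, -0.984, 0.002], [-0.001, -0.002, -1.0]]
force: [-0.9, 4.8, -0.4]
opening: 0.266
grasp_force: 30.0
```

View pics/g2.png

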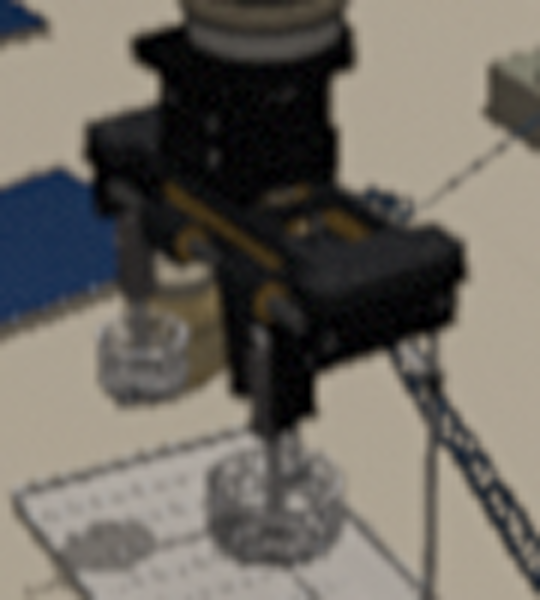

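```bash
cat >> h.py <<'E'
def proj(c,X):
    T=np.array(c['cam_to_world']); p=T[:3,:3].T@(np.array(X)-T[:3,3]); f=200/np.tan(np.radians(c['vertical_fov'])/2)
    return np.array([c['cy']-f*p[1]/-p[2], c['cx']+f*p[0]/-p[2]])
E
python3 - <<'E'
from h import *
np.set_printoptions(precision=4,suppress=True)
st=read_state(); print(st['position'],st['opening'],st['force'],st['moment'])
for n in('scene','top'):
    c=capture(n); print(n,'tcp',proj(c,st['position']), 'dx10mm',proj(c,st['position']+np.array([.01,0,0])),'dy',proj(c,st['position']+np.array([0,.01,0])),'dz',proj(c,st['position']+np.array([0,0,.01])))
    for t in('large_grip','large_eye','basket_large','hook_right'):
        print(t,[(np.round(q['point'],1),round(q['p'],2)) for q in landmark_of(n,t)[:2]])
    b=trace(n,'basket_large'); print([(q['bbox'],q['p']) for q in b[:2]])
    X=st['position']*[1,1,0]
    print('expect',proj(c,X+[0,0,.194]),proj(c,X+[0,0,.075]))
E
```

```text
[0.5285 0.1111 0.1693] 0.2657352956608557 [-0.3433  5.2625 -0.3652] [0.6771 0.2022 0.0138]
scene tcp [160.5264 304.7068] dx10mm [159.7066 308.1285] dy [158.7953 303.2046] dz [157.2786 304.6315]
large_grip [(array([162.4, 305.1]), 0.75), (array([289.1, 340.8]), 0.67)]
large_eye [(array([152. , 304.1]), 0.96)]
basket_large [(array([192.9, 307.6]), 0.95)]
hook_right []
[([296.2, 154.3, 20.1, 39.3], 0.92)]
expect [152.4551 304.5196] [189.6764 305.3825]
top tcp [198.1697 263.3346] dx10mm [194.1451 263.4835] dy [198.104  259.2434] dz [197.4744 262.8219]
large_grip [(array([198.3, 264.3]), 0.62)]
large_eye []
basket_large [(array([204.1, 271.6]), 0.52)]
hook_right []
[]
expect [196.432  262.0532] [204.1801 267.7666]
```

The opening is 23 mm instead of 12, so the pads have probably caught the eye's legs above the grip. I'll open, go 5 mm lower and close again.

```bash
python3 -m jog '[{"tx":0,"ty":0,"tz":0,"roll":0,"jaw":0.6},{"tx":0,"ty":0,"tz":0,"roll":0,"jaw":0.6},{"tx":0,"ty":0,"tz":0,"roll":0,"jaw":0.6},{"tx":0,"ty":0,"tz":0.5,"roll":0,"jaw":0.6},{"tx":0,"ty":0,"tz":0,"roll":0,"jaw":0.6},{"tx":0,"ty":0,"tz":0,"roll":0,"jaw":0.6},{"tx":0,"ty":0,"tz":0,"roll":0,"jaw":0.6}]'
python3 - <<'E'
from h import *
np.set_printoptions(precision=4,suppress=True)
C={n:capture(n) for n in('scene','top')}
for t in('large_grip','large_eye','basket_large'):
    rs=[]
    for n in C:
        l=landmark_of(n,t); print(t,n,[(np.round(q['point'],1),round(q['p'],2)) for q in l[:1]])
        if l: rs.append(ray(C[n],l[0]['point']))
    if len(rs)==2: print(*tri(rs))
E
python3 -m jog '[{"tx":0,"ty":0,"tz":0,"roll":0,"jaw":0.3},{"tx":0,"ty":0,"tz":0,"roll":0,"jaw":0.2},{"tx":0,"ty":0,"tz":0,"roll":0,"jaw":0},{"tx":0,"ty":0,"tz":0,"roll":0,"jaw":0},{"tx":0,"ty":0,"tz":0,"roll":0,"jaw":0},{"tx":0,"ty":0,"tz":0,"roll":0,"jaw":0},{"tx":0,"ty":0,"tz":0,"roll":0,"jaw":0},{"tx":0,"ty":0,"tz":0,"roll":0,"jaw":0}]'
```

```text
time_s: 11.25
position: [0.5291, 0.1099, 0.1645]
tcp_rot: [[0.984, 0.178, -0.0], [0.178, -0.984, -0.0], [-0.0, 0.0, -1.0]]
force: [-0.9, -0.1, -0.2]
opening: 0.596
grasp_force: 0.0
large_grip scene [(array([160.7, 304.3]), 0.83)]
large_grip top [(array([198.8, 261.2]), 0.4)]
[0.5284 0.1164 0.1658] [np.float64(0.0010410306397886575), np.float64(0.0010410306397887485)]
large_eye scene [(array([153.6, 302.6]), 0.58)]
large_eye top []
basket_large scene [(array([191.8, 304.3]), 0.76)]
basket_large top [(array([206.2, 271.1]), 0.4)]
[0.5223 0.1024 0.0753] [np.float64(0.0009004491772762196), np.float64(0.0009004491772762023)]
time_s: 12.45
position: [0.5285, 0.1113, 0.1644]
tcp_rot: [[0.984, 0.178, -0.001], [0.178, -0.984, 0.002], [-0.0, -0.002, -1.0]]
force: [-0.2, 5.3, -1.0]
opening: 0.257
grasp_force: 30.0
```

Run:
```python
from h import *
c=capture('wrist'); save('g3',cv2.resize(c['img'][60:360,160:480],(640,600),interpolation=cv2.INTER_CUBIC))
```

```text
(no output)
```

View pics/g3.png

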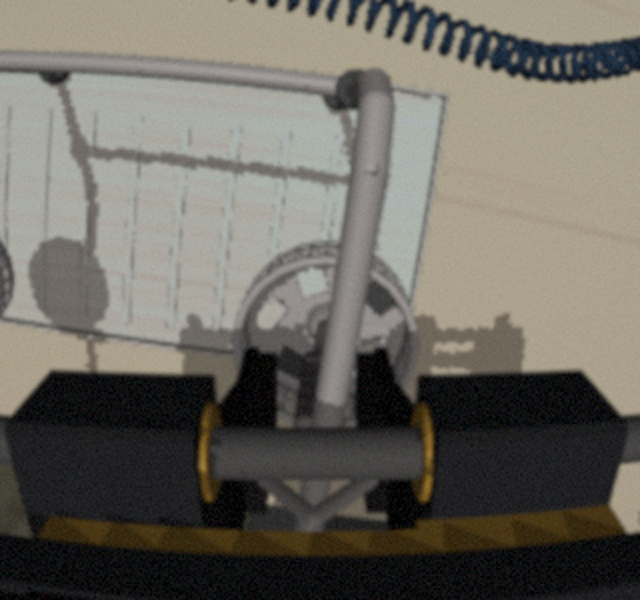

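The close-up shows flat finger faces. The grip, at (290,385), is against the left finger only, and the 28 mm eye behind the bar stops the jaws above it. The eye wire occupies only ±2 mm in x and the grip ±9 mm, so I'll shift about 13 mm toward the robot. The pads should then take the grip's front part beside the eye plane.

```bash
python3 -m jog '[{"tx":0,"ty":0,"tz":0,"roll":0,"jaw":0.6},{"tx":0,"ty":0,"tz":0,"roll":0,"jaw":0.6},{"tx":0,"ty":0,"tz":0,"roll":0,"jaw":0.6},{"tx":-1.3,"ty":-0.15,"tz":-0.25,"roll":0,"jaw":0.6},{"tx":0,"ty":0,"tz":0,"roll":0,"jaw":0.6},{"tx":0,"ty":0,"tz":0,"roll":0,"jaw":0.6},{"tx":0,"ty":0,"tz":0,"roll":0,"jaw":0.3},{"tx":0,"ty":0,"tz":0,"roll":0,"jaw":0.2}]' && python3 -m jog '[{"tx":0,"ty":0,"tz":0,"roll":0,"jaw":0},{"tx":0,"ty":0,"tz":0,"roll":0,"jaw":0},{"tx":0,"ty":0,"tz":0,"roll":0,"jaw":0},{"tx":0,"ty":0,"tz":0,"roll":0,"jaw":0},{"tx":0,"ty":0,"tz":0,"roll":0,"jaw":0},{"tx":0,"ty":0,"tz":0,"roll":0,"jaw":0}]'
```

```text
time_s: 13.3
position: [0.5163, 0.1092, 0.1672]
tcp_rot: [[0.984, 0.178, 0.001], [0.178, -0.984, -0.0], [0.001, 0.0, -1.0]]
force: [-0.4, 0.6, 1.1]
opening: 0.491
grasp_force: 0.0
time_s: 13.9
position: [0.5159, 0.1093, 0.1669]
tcp_rot: [[0.984, 0.178, -0.0], [0.178, -0.984, 0.0], [-0.0, -0.0, -1.0]]
force: [0.7, 0.5, -1.6]
opening: 0.128
grasp_force: 30.7
```

The opening is now 11 mm with no side force, so the grip is properly held. I'll lift 12 mm, check, then leave along the stand's -x.

```bash
python3 -m jog '[{"tx":0,"ty":0,"tz":-0.4,"roll":0,"jaw":0},{"tx":0,"ty":0,"tz":-0.4,"roll":0,"jaw":0},{"tx":0,"ty":0,"tz":-0.35,"roll":0,"jaw":0},{"tx":0,"ty":0,"tz":0,"roll":0,"jaw":0},{"tx":0,"ty":0,"tz":0,"roll":0,"jaw":0},{"tx":0,"ty":0,"tz":0,"roll":0,"jaw":0}]' && python3 -m jog '[{"tx":-0.8,"ty":-0.1,"tz":0,"roll":0,"jaw":0},{"tx":-0.8,"ty":-0.1,"tz":0,"roll":0,"jaw":0},{"tx":-0.8,"ty":-0.1,"tz":0,"roll":0,"jaw":0},{"tx":0,"ty":0,"tz":0,"roll":0,"jaw":0}]'
```

```text
time_s: 14.5
position: [0.5158, 0.1092, 0.1785]
tcp_rot: [[0.984, 0.178, -0.0], [0.178, -0.984, -0.0], [-0.0, -0.0, -1.0]]
force: [0.3, -0.8, -3.2]
opening: 0.131
grasp_force: 30.7
time_s: 14.9
position: [0.4893, 0.108, 0.1783]
tcp_rot: [[0.984, 0.178, -0.003], [0.178, -0.984, 0.0], [-0.003, -0.001, -1.0]]
force: [0.2, -0.4, -2.6]
opening: 0.132
grasp_force: 30.5
```

```bash
python3 -m jog '[{"tx":-2,"ty":-0.25,"tz":0,"roll":0,"jaw":0},{"tx":-2,"ty":-0.25,"tz":0,"roll":0,"jaw":0},{"tx":-2,"ty":-0.25,"tz":-1,"roll":0,"jaw":0},{"tx":0,"ty":0,"tz":-2,"roll":0,"jaw":0},{"tx":0,"ty":0,"tz":-2,"roll":0,"jaw":0},{"tx":0,"ty":0,"tz":-2,"roll":0,"jaw":0},{"tx":0,"ty":0,"tz":-1,"roll":0.09,"jaw":0},{"tx":0,"ty":0,"tz":0,"roll":0.089,"jaw":0}]' && python3 -m jog '[{"tx":0,"ty":1.5,"tz":0,"roll":0,"jaw":0},{"tx":-0.5,"ty":3,"tz":0,"roll":0,"jaw":0},{"tx":-0.5,"ty":3,"tz":0,"roll":0,"jaw":0},{"tx":-0.5,"ty":3,"tz":0,"roll":0,"jaw":0},{"tx":-0.5,"ty":3,"tz":0,"roll":0,"jaw":0},{"tx":-0.5,"ty":3,"tz":0,"roll":0,"jaw":0},{"tx":0,"ty":3,"tz":0,"roll":0,"jaw":0},{"tx":0,"ty":3,"tz":0,"roll":0,"jaw":0}]' && python3 -m jog '[{"tx":0,"ty":3,"tz":0,"roll":0,"jaw":0},{"tx":0,"ty":2.5,"tz":0,"roll":0,"jaw":0},{"tx":0,"ty":1.5,"tz":0,"roll":0,"jaw":0},{"tx":0,"ty":0,"tz":0,"roll":0,"jaw":0},{"tx":0,"ty":0,"tz":0,"roll":0,"jaw":0},{"tx":0,"ty":0,"tz":0,"roll":0,"jaw":0}]'
python3 look.py p1 pot_rim=.0885 pot_seat=.046 wash_pot=0 basket_large=.16
python3 - <<'E'
from h import *
im=cv2.imread('pics/p1.png'); cv2.imwrite('pics/p1c.png',cv2.resize(im[20:260,180:460],None,fx=2.5,fy=2.5,interpolation=cv2.INTER_CUBIC))
E
```

```text
time_s: 15.7
position: [0.4327, 0.1046, 0.2604]
tcp_rot: [[1.0, -0.003, 0.005], [-0.003, -1.0, -0.0], [0.005, 0.0, -1.0]]
force: [-0.6, 0.2, -2.8]
opening: 0.129
grasp_force: 30.4
time_s: 16.5
position: [0.4062, -0.1216, 0.2588]
tcp_rot: [[1.0, -0.0, 0.001], [-0.0, -1.0, -0.0], [0.001, 0.0, -1.0]]
force: [1.0, 0.3, -2.7]
opening: 0.131
grasp_force: 30.4
time_s: 17.1
position: [0.406, -0.1889, 0.2584]
tcp_rot: [[1.0, 0.001, -0.001], [0.001, -1.0, 0.001], [-0.001, -0.001, -1.0]]
force: [-0.1, 0.0, -2.6]
opening: 0.135
grasp_force: 30.7
[ 0.406  -0.1889  0.2584] [ 1.      0.0013 -0.0009] [-0.0741  0.008  -2.5531]
pot_rim [102.5 329. ] 0.65 [ 0.4926 -0.1995  0.0885]
pot_seat [106.5 328.5] 0.72 [ 0.489  -0.2004  0.046 ]
basket_large [194.8 316.6] 0.72 [ 0.4171 -0.1875  0.16  ]
basket_large [105.  324.5] 0.43 [ 0.489  -0.1935  0.16  ]
```

View pics/p1c.png

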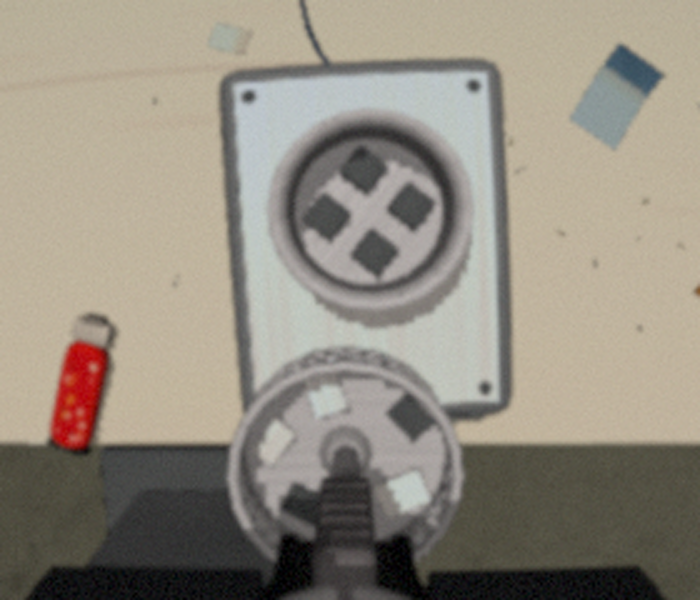

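The view shows the well at crop (370,210), with four dark pads at (362,170), (411,205), (375,252) and (326,216), so the slots are rotated about 35–55°. The held basket is at (345,450). I'll measure these properly.

Run:
```python
from h import *
np.set_printoptions(precision=4,suppress=True)
st=read_state(); c=capture('wrist'); im=c['img']
g=cv2.GaussianBlur(cv2.cvtColor(im,cv2.COLOR_RGB2GRAY),(3,3),0)
W=[]
for px,py in[(362,170),(411,205),(375,252),(326,216)]:
    x,y=px/2.5+180,py/2.5+20
    R=7; r0,c0=int(y)-R,int(x)-R; p=g[r0:r0+2*R+1,c0:c0+2*R+1]; m=(p<(int(p.min())+int(p.max()))/2).astype(np.uint8)
    n,lab,stt,cen=cv2.connectedComponentsWithStats(m); k=lab[R,R]
    W.append(atz(*ray(c,(r0+cen[k][1],c0+cen[k][0]),st),.054)[:2]); print(stt[k][4],W[-1])
W=np.array(W); print('centre',W.mean(0))
e=np.diff(np.vstack([W,W[:1]]),axis=0); print('side',np.linalg.norm(e,axis=1),'ang mod90',np.degrees(np.arctan2(e[:,1],e[:,0]))%90)
# rim inner: left/right/top/bottom of the mouth in crop px; outer too
def w(px,py,z): return atz(*ray(c,(py/2.5+20,px/2.5+180),st),z)
for nm,P in dict(outer=[(268,210),(471,210),(370,110),(370,296)],inner=[(288,210),(455,210),(370,124),(370,288)]).items():
    print(nm,[w(*p,.0885)[:2] for p in P])
zb=st['position'][2]-.092
print('basket rim L,R,T',[w(*p,zb+.04) for p in[(228,465),(463,465),(345,360)]],'hub',w(345,448,zb+.012), 'tcp',st['position'])
for t in('basket_large','large_grip'):
  for n in('wrist',): print(t,[(q['point'],q['p'],atz(*ray(c,q['point'],st),zb)) for q in landmark_of(n,t)[:2]])
```

```text
207 [ 0.511  -0.1961]
180 [ 0.4944 -0.2177]
180 [ 0.4736 -0.202 ]
193 [ 0.4899 -0.18  ]
centre [ 0.4922 -0.1989]
side [0.0272 0.026  0.0273 0.0265] ang mod90 [52.5425 52.9737 53.5916 52.7008]
outer [array([ 0.4919, -0.1587]), array([ 0.4926, -0.2401]), array([ 0.5326, -0.1993]), array([ 0.4568, -0.1996])]
inner [array([ 0.4918, -0.1667]), array([ 0.4924, -0.2336]), array([ 0.5268, -0.1993]), array([ 0.46  , -0.1996])]
basket rim L,R,T [array([ 0.4228, -0.1582,  0.2066]), array([ 0.4229, -0.2211,  0.2066]), array([ 0.4511, -0.1894,  0.2066])] hub [ 0.4193 -0.1895  0.1786] tcp [ 0.4065 -0.1896  0.2586]
basket_large [([192.9, 314.3], 0.82, array([ 0.4209, -0.1866,  0.1666])), ([246.1, 317.3], 0.56, array([ 0.3748, -0.189 ,  0.1666]))]
large_grip [([244.5, 318.5], 0.61, array([ 0.3763, -0.19  ,  0.1666]))]
```

All of it fits: the well centre is (0.4928,-0.1996), the slots are at -37°/53°, and the basket axis is 12.8 mm along tool x with diameter 63 mm. I'll move over the well, turn to -37° and lower to just above the rim.

```bash
python3 -m jog '[{"tx":2.5,"ty":0.1,"tz":0,"roll":0,"jaw":0},{"tx":2.5,"ty":0.1,"tz":0,"roll":0,"jaw":0},{"tx":2.6,"ty":0.03,"tz":0,"roll":0,"jaw":0},{"tx":0,"ty":0,"tz":0,"roll":0.13,"jaw":0},{"tx":0,"ty":0,"tz":0,"roll":0.13,"jaw":0},{"tx":0,"ty":0,"tz":0,"roll":0.13,"jaw":0},{"tx":0,"ty":0,"tz":0,"roll":0.13,"jaw":0},{"tx":0,"ty":0,"tz":0,"roll":0.126,"jaw":0}]' >/dev/null && python3 -m jog '[{"tx":0,"ty":0,"tz":2,"roll":0,"jaw":0},{"tx":0,"ty":0,"tz":2,"roll":0,"jaw":0},{"tx":0,"ty":0,"tz":2,"roll":0,"jaw":0},{"tx":0,"ty":0,"tz":1,"roll":0,"jaw":0},{"tx":0,"ty":0,"tz":0,"roll":0,"jaw":0},{"tx":0,"ty":0,"tz":0,"roll":0,"jaw":0}]'
python3 - <<'E'
from h import *
np.set_printoptions(precision=4,suppress=True)
st=read_state();p=st['position'];R=np.array(st['tcp_rot']);b=p+R[:,0]*.0128;e=np.array([.4928,-.1996,0])-b;e[2]=0
print(p,R[:,0],'err tool cm',100*R.T@e)
E
```

```text
time_s: 18.9
position: [0.4829, -0.1929, 0.1889]
tcp_rot: [[0.799, -0.602, 0.001], [-0.602, -0.799, -0.0], [0.001, -0.0, -1.0]]
force: [0.1, 0.5, -2.6]
opening: 0.136
grasp_force: 30.5
[ 0.4829 -0.1929  0.1889] [ 0.7986 -0.6019  0.0007] err tool cm [-0.0868 -0.0644 -0.0001]
```

```bash
python3 -m jog '[{"tx":-0.09,"ty":-0.06,"tz":0,"roll":0,"jaw":0},{"tx":0,"ty":0,"tz":0.4,"roll":0,"jaw":0},{"tx":0,"ty":0,"tz":0.4,"roll":0,"jaw":0},{"tx":0,"ty":0,"tz":0.3,"roll":0,"jaw":0},{"tx":0,"ty":0,"tz":0.3,"roll":0,"jaw":0},{"tx":0,"ty":0,"tz":0,"roll":0,"jaw":0},{"tx":0,"ty":0,"tz":0,"roll":0,"jaw":0}]' && python3 -m jog '[{"tx":0,"ty":0,"tz":0.3,"roll":0,"jaw":0},{"tx":0,"ty":0,"tz":0.3,"roll":0,"jaw":0},{"tx":0,"ty":0,"tz":0.3,"roll":0,"jaw":0},{"tx":0,"ty":0,"tz":0,"roll":0,"jaw":0},{"tx":0,"ty":0,"tz":0,"roll":0,"jaw":0}]'
```

```text
time_s: 19.6
position: [0.4821, -0.1916, 0.1744]
tcp_rot: [[0.799, -0.602, -0.0], [-0.602, -0.799, 0.0], [-0.0, 0.0, -1.0]]
force: [-0.2, 0.2, -2.1]
opening: 0.13
grasp_force: 30.5
time_s: 20.1
position: [0.482, -0.1916, 0.1654]
tcp_rot: [[0.799, -0.602, -0.0], [-0.602, -0.799, 0.0], [-0.0, 0.0, -1.0]]
force: [-0.2, 0.7, -3.6]
opening: 0.127
grasp_force: 30.5
```

The basket is in the well without touching. I'll lower to just above the pads, then go in small steps.

```bash
python3 -m jog '[{"tx":0,"ty":0,"tz":0.4,"roll":0,"jaw":0},{"tx":0,"ty":0,"tz":0.4,"roll":0,"jaw":0},{"tx":0,"ty":0,"tz":0.4,"roll":0,"jaw":0},{"tx":0,"ty":0,"tz":0.3,"roll":0,"jaw":0},{"tx":0,"ty":0,"tz":0,"roll":0,"jaw":0},{"tx":0,"ty":0,"tz":0,"roll":0,"jaw":0}]' && python3 -m jog '[{"tx":0,"ty":0,"tz":0.15,"roll":0,"jaw":0},{"tx":0,"ty":0,"tz":0.15,"roll":0,"jaw":0},{"tx":0,"ty":0,"tz":0.15,"roll":0,"jaw":0},{"tx":0,"ty":0,"tz":0,"roll":0,"jaw":0},{"tx":0,"ty":0,"tz":0,"roll":0,"jaw":0}]'
```

```text
time_s: 20.7
position: [0.4821, -0.1916, 0.1504]
tcp_rot: [[0.799, -0.602, -0.0], [-0.602, -0.799, 0.0], [-0.0, 0.0, -1.0]]
force: [-0.7, -0.5, -2.7]
opening: 0.132
grasp_force: 30.5
time_s: 21.2
position: [0.4821, -0.1916, 0.146]
tcp_rot: [[0.799, -0.602, -0.0], [-0.602, -0.799, 0.0], [-0.0, 0.0, -1.0]]
force: [0.1, -0.0, -3.0]
opening: 0.13
grasp_force: 30.5
```

```bash
python3 -m jog '[{"tx":0,"ty":0,"tz":0.1,"roll":0,"jaw":0},{"tx":0,"ty":0,"tz":0.1,"roll":0,"jaw":0},{"tx":0,"ty":0,"tz":0,"roll":0,"jaw":0},{"tx":0,"ty":0,"tz":0,"roll":0,"jaw":0}]' && python3 -m jog '[{"tx":0,"ty":0,"tz":0.1,"roll":0,"jaw":0},{"tx":0,"ty":0,"tz":0.1,"roll":0,"jaw":0},{"tx":0,"ty":0,"tz":0,"roll":0,"jaw":0},{"tx":0,"ty":0,"tz":0,"roll":0,"jaw":0}]'
```

```text
time_s: 21.6
position: [0.4821, -0.1916, 0.144]
tcp_rot: [[0.799, -0.602, -0.0], [-0.602, -0.799, 0.0], [-0.0, 0.0, -1.0]]
force: [0.4, 0.3, -2.4]
opening: 0.132
grasp_force: 30.5
time_s: 22.0
position: [0.4821, -0.1917, 0.142]
tcp_rot: [[0.799, -0.602, -0.0], [-0.602, -0.799, 0.0], [-0.0, 0.0, -1.0]]
force: [0.3, 0.1, -3.0]
opening: 0.134
grasp_force: 30.5
```

There's no contact at 4 mm below the pad tops, so the bar is in the slot. On down to the stop.

```bash
python3 -m jog '[{"tx":0,"ty":0,"tz":0.1,"roll":0,"jaw":0},{"tx":0,"ty":0,"tz":0.1,"roll":0,"jaw":0},{"tx":0,"ty":0,"tz":0,"roll":0,"jaw":0},{"tx":0,"ty":0,"tz":0,"roll":0,"jaw":0}]' && python3 -m jog '[{"tx":0,"ty":0,"tz":0.1,"roll":0,"jaw":0},{"tx":0,"ty":0,"tz":0,"roll":0,"jaw":0},{"tx":0,"ty":0,"tz":0,"roll":0,"jaw":0}]'
```

```text
time_s: 22.4
position: [0.4821, -0.1917, 0.14]
tcp_rot: [[0.799, -0.602, -0.0], [-0.602, -0.799, 0.0], [-0.0, 0.0, -1.0]]
force: [-0.7, 0.5, -2.7]
opening: 0.129
grasp_force: 30.5
time_s: 22.7
position: [0.4821, -0.1917, 0.139]
tcp_rot: [[0.799, -0.602, -0.0], [-0.602, -0.799, 0.0], [-0.0, 0.0, -1.0]]
force: [-0.2, -0.5, -3.0]
opening: 0.131
grasp_force: 30.5
```

```bash
python3 -m jog '[{"tx":0,"ty":0,"tz":0.1,"roll":0,"jaw":0},{"tx":0,"ty":0,"tz":0,"roll":0,"jaw":0},{"tx":0,"ty":0,"tz":0,"roll":0,"jaw":0}]' && python3 -m jog '[{"tx":0,"ty":0,"tz":0.05,"roll":0,"jaw":0},{"tx":0,"ty":0,"tz":0,"roll":0,"jaw":0},{"tx":0,"ty":0,"tz":0,"roll":0,"jaw":0}]'
```

```text
time_s: 23.0
position: [0.4822, -0.1918, 0.1383]
tcp_rot: [[0.799, -0.602, 0.0], [-0.602, -0.799, -0.0], [0.0, 0.0, -1.0]]
force: [-0.6, 0.6, 0.9]
opening: 0.13
grasp_force: 30.6
time_s: 23.3
position: [0.4822, -0.1918, 0.1383]
tcp_rot: [[0.799, -0.602, 0.001], [-0.602, -0.799, -0.001], [0.001, 0.0, -1.0]]
force: [-0.8, 0.5, 5.3]
opening: 0.133
grasp_force: 30.5
```

Firm contact at TCP z 0.138, which is the home height. I'll release, rise straight up and back off to check.

```bash
python3 -m jog '[{"tx":0,"ty":0,"tz":0,"roll":0,"jaw":0.3},{"tx":0,"ty":0,"tz":0,"roll":0,"jaw":0.7},{"tx":0,"ty":0,"tz":0,"roll":0,"jaw":0.7},{"tx":0,"ty":0,"tz":0,"roll":0,"jaw":0.7},{"tx":0,"ty":0,"tz":0,"roll":0,"jaw":0.7},{"tx":0,"ty":0,"tz":-1,"roll":0,"jaw":0.7},{"tx":0,"ty":0,"tz":-2,"roll":0,"jaw":0.7},{"tx":0,"ty":0,"tz":-2,"roll":0,"jaw":0.7}]' && python3 -m jog '[{"tx":0,"ty":0,"tz":-3,"roll":0,"jaw":0.7},{"tx":0,"ty":0,"tz":-3,"roll":0,"jaw":0.7},{"tx":-3,"ty":0,"tz":-2,"roll":0,"jaw":0.7},{"tx":-3,"ty":0,"tz":0,"roll":0,"jaw":0.7},{"tx":0,"ty":0,"tz":0,"roll":0,"jaw":0.7},{"tx":0,"ty":0,"tz":0,"roll":0,"jaw":0.7}]'
python3 look.py f1 basket_large=.046 large_grip=.14 large_eye=.165 pot_rim=.0885
python3 - <<'E'
from h import *
c=capture('scene'); im=cv2.imread('pics/f1.png')
b=cv2.resize(c['img'][110:310,270:400,::-1],(390,600),interpolation=cv2.INTER_CUBIC)
a=cv2.resize(im[:240,180:460],(400,343)); a=cv2.copyMakeBorder(a,0,257,0,0,cv2.BORDER_CONSTANT)
cv2.imwrite('pics/fin.png',np.hstack([b,a]))
for t in('basket_large','basket_small','large_eye'): print(t,[(np.round(q['point'],1),round(q['p'],2)) for q in landmark_of('scene',t)[:2]])
print(proj(c,[.4928,-.1996,.046]),proj(c,[.4928,-.1996,.165]))
E
```

```text
time_s: 24.1
position: [0.482, -0.1915, 0.1884]
tcp_rot: [[0.799, -0.602, -0.001], [-0.602, -0.799, 0.0], [-0.001, 0.0, -1.0]]
force: [-0.5, 0.1, 0.0]
opening: 0.688
grasp_force: 0.0
time_s: 24.7
position: [0.4342, -0.1554, 0.2684]
tcp_rot: [[0.799, -0.602, 0.002], [-0.602, -0.799, -0.001], [0.002, -0.0, -1.0]]
force: [0.2, -0.6, -0.0]
opening: 0.702
grasp_force: 0.0
[ 0.4342 -0.1554  0.2684] [ 0.7988 -0.6016  0.0016] [ 0.2212 -0.5589 -0.0264]
basket_large [117.1 314.7] 0.96 [ 0.493  -0.1952  0.046 ]
large_grip [114.6 318.3] 0.75 [ 0.4939 -0.2009  0.14  ]
large_eye [115.9 320.2] 0.66 [ 0.4925 -0.2017  0.165 ]
basket_large [(array([272.5, 346.9]), 0.77)]
basket_small [(array([167.9, 282.2]), 0.67), (array([126.7, 283.8]), 0.55)]
large_eye []
[272.96671065 346.05561035] [233.22014075 347.92094176]
```

View pics/fin.png

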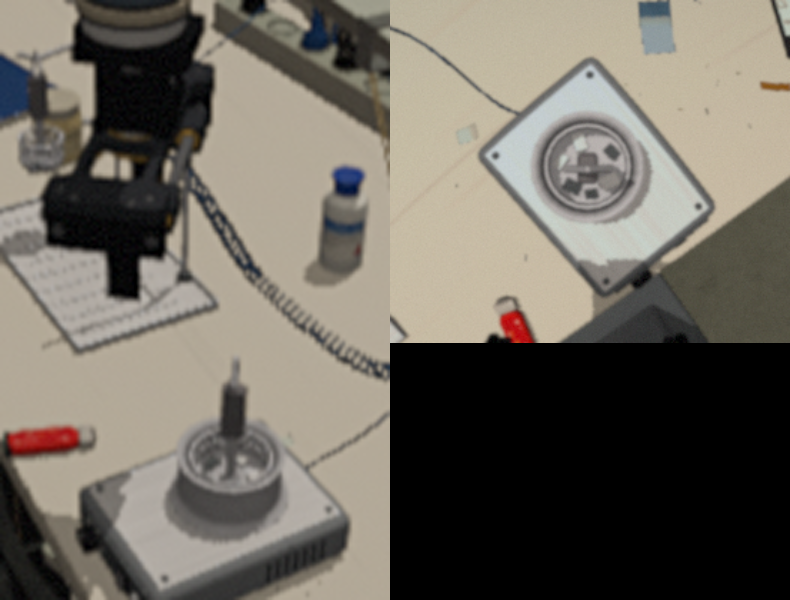

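The large basket stands upright with its rim below the pot's, at crop (232,455). The small basket still hangs at (40,145), and the robot is clear of everything.

```bash
python3 -c "from rig import *; print(hand_in())"
```

```text
the job is handed in; nothing more can be done
None
```

The large basket is released and sitting home in the wash pot's drive, and the small basket still hangs on its hook; I handed the job in at about 25 s, and the hand-in returned no verdict.

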